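# Spring open the gauge box

## Robot

A 6-joint arm with a two-finger parallel gripper is mounted at the origin on the work surface. World frame = base frame: x ahead of the robot, y to its left, z up, the work surface at z = 0. Lengths are in mm, angles in degrees, forces in N, time in s.
With the tool pointing down it reaches from about 350 to 850 mm from the base axis. Payload 8.1 kg.
Tool frame: the origin (TCP) lies on the centre line of the jaws, within the pads' length; the fingertips stand 19 mm ahead of it and the grasp point (between the pads) is the TCP; z points along the fingers, y is the line along which they close (so a half turn about z gives the same grasp; the last joint's range is limited). The gripper opens to 85 mm and grips with 20 to 120 N. Pads are 22 mm wide; open, the fingers measure 114 mm over their backs; the gripper's body (76 mm by 85 mm) begins 54 mm behind the grasp point. The pads swing forward as they close: fully open they stand 13 mm farther back than shut.
Start: joints at [-74.106, 7.471, 85.268, -0, 87.261, -4.893], TCP at [212.956, -560.941, 250.292] pointing down, gripper open.
Joint ranges: [-169.43, 169.43], [-51.17, 129.36], [1.28, 143.12], [-76.62, 256.62], [0, 156.53], [-152.29, 152.29]. Speed limits (degrees/s): [136.94, 136.94, 159.86, 180, 180, 180].

## Interface

Orientations are given as [roll, pitch, yaw] about the fixed x, y, z axes, in that order (R = Rz(yaw) Ry(pitch) Rx(roll)).
In Python, from bench import r gives the robot as it stands. The module is installed in compiled form; this text tells all that it offers.
- The arm moves only by the tool servo_tool, never from a script. Its arguments are lists of equal length, an entry for each row: "fingers": the finger opening in m, from 0 to 0.0854; "linear": the shift along the tool's x, y, z in m, a list of three; "rotation": the turn, a rotation vector about the tool's x, y, z in degrees, a list of three. A call has 1 to 10 rows; each row is the pose to reach, as a shift and turn from the pose commanded when the call began, along the tool's axes at that moment; what a row does not reach only later rows make up. A row lasts 1/10 s, in which the tool goes at most 50 mm and 8.59 degrees, less where a joint would pass 70% of its speed; a pose out of reach is approached as far as the arm can. A call with a gripper value outside its range is refused whole. The fingers move at their own pace and stop on an object; "force" is the grip in N (left out, the last holds). Time passes only in rows, so rows that repeat a pose let the fingers close. It gives the time, the measured TCP pose, the force, the opening and the grip force at its end, in the units of the state.
- r.sense(): the state, without advancing time (a new reading comes with each control period).
- r.snapshot(name): name is "scene" or "top" or "wrist"; returns a dict with "frame" (480x640x3 uint8, red, green, blue), "fx", "fy", "cx", "cy" (pixels), "k1" (the pictures are not rectified: a ray, as slopes to the right and down, at radius r is drawn at 1 + k1 r^2 times it, then the intrinsics apply), "camera_from_world" (4x4, takes a point from world to camera coordinates). Camera axes: x right, y up, looking along -z (the intrinsics and any distortion apply to the point x, -y, -z); pixel columns grow to the right and rows downward; lengths in mm; the calibration is good to about 2 mm. A picture is of the moment at which its call begins. There is no depth.
- r.hand_in(): hands the job in; it is judged then, once.
The state is a dict: "time": time; "joint_pos": joint angles; "qd": joint speeds; "joint_efforts": joint torques, N m; "tool_pos": TCP position; "tcp_rot": TCP orientation; "ft_force": force on the tool from outside, world axes, zero at the start; "wrist_torque": the same for the moment, N m; "finger_gap": finger opening in mm; "grip_force": force on a finger pad.
Only numpy, scipy, OpenCV 4.12 (cv2) and the standard library are available. Lean on these libraries where they do the work, as an engineer would, in place of code of your own. Each camera call takes 0.05 s, during which the arm holds its last target. There are 200 camera calls.

## Task

Open the grey steel box so the inspector can get at the radius gauges in it: with the fingertips, press down the release tab on its front until the lid springs ajar, and let go of the tab; then push the lid gently up and over backwards until it is fully open and stays open by itself. Only press and push: pinch or lift nothing, and leave the things standing around the box where they are. Finish with the robot clear of everything.

Things in the scene. Friction and masses are not known exactly. Their poses are not given: they have to be found in the camera images.
- box: Grey steel box, screwed to the desk: 160 (x) by 220 (y) mm, walls 75 mm high, 81 mm with the shut lid. Origin: centre of its underside, on the desk (z = 0). Its x axis points from the front (tab, facing the robot) to the back (hinge), z up. The small round cam lock on the front, 65 mm to the -y side, plays no part.
- tab (a joint): Rocking angle of the release tab, rad: 0 at rest, 0.24 fully down (hard stop). Spring return; pressed at tab_press it takes about 2 N to start, 5 N to be fully down. It lets go of the lid at about 0.15. Its pivot lies along the box y axis, 86 mm before the box centre, 55 mm up. The latch hook rises from it: 20 mm wide, top 86 mm up, outer side 92 (pressed: 99) mm before the box centre.
- tab_press (a point): Point to press: upper face of the release tab, mid-width. The tab is a plain steel plate 36 mm wide, 4 mm thick, sticking out level from the middle of the box's front to 130 mm before the box centre, free below. At rest the point is at x = -118, y = 0, z = 57 mm in the box frame. Press straight down; full travel here is about 7.5 mm. The point's x axis points along the tab towards the box.
- lid (a joint): Lid angle, rad: 0 shut (latched), 1.85 fully open (stop, 16 degrees past upright). Once the tab is pressed, a spring pin lifts the lid by itself to about 0.5, where it rests on the pin. From there its weight (0.25 kg) must be pushed, about 1.2 N at the free edge; past upright (1.57) it falls open slowly by itself and stays. Let go before that, it falls back to 0.5.
- lid_edge (a point): Middle of the lid's free front edge, at half thickness. The lid is a flat steel plate, 166 mm from hinge to edge, 220 mm wide, 6 mm thick. Shut, the edge is 86 mm before the box centre (6 mm beyond the front wall), 78 mm above the desk; sprung ajar, 66 mm before and 157 mm above. The point's x axis points from edge to hinge, z out of the lid's upper face.
- lid_hinge (a point): Point on the hinge line, in the middle of its length: 80 mm behind the box centre and 78 mm above the desk. The hinge line runs along the box's y axis. Its frame turns with the lid.
- fitting: Bystander, loose: brass pipe fitting standing upright, 44 mm across, 68 mm tall; origin at the centre of its underside. It stands beside the box.
- cup: Bystander, loose: white ceramic mug, 76 mm across, 80 mm tall; origin at the centre of its underside. It stands beside the box.
- doorstop: Bystander, loose: round brass doorstop casting, 68 mm across, 46 mm tall; origin at the centre of its underside. It stands beside the box.
- magnifier: Bystander, loose: chrome magnifier lying flat behind the box, 12 mm thick, round lens frame 74 mm across, its handle reaching 129 mm from the lens centre along its own -x; origin at the underside of the lens centre.

How it is judged:
By the outcome, as a careful person would: the job done as asked, in the order asked, and still so for the second after the job is handed in, with the robot touching nothing.
It also fails if it takes over 48 s, if anything falls off the work surface, if the arm or the gripper's body presses on something with over 40 N, if the wrist force passes 120 N, or if a joint passes its speed limit or range.

## Working session

There is one attempt and no reset: what is moved stays moved. The work goes in short steps, Python scripts to look and compute and a tool call to move; the robot and the scene stay as the last step left them, time stands still between calls to the robot, and variables do not carry over. Pictures are saved under pics/ and viewed, at most 11 in all, crops included, and the job is handed in when it is done.

Besides the shell and the picture viewer there is one more tool, called after "Emit:" as name(argument=value, ...), one argument or row to a line, values as JSON. servo_tool: Moves the arm, as the interface text tells. Its arguments: {"type":"object","properties":{"fingers":{"type":"array","items":{"type":"number"}},"linear":{"type":"array","items":{"type":"array","items":{"type":"number"}}},"rotation":{"type":"array","items":{"type":"array","items":{"type":"number"}}},"force":{"type":"number"}},"required":["fingers","linear","rotation"]}

```bash
mkdir -p pics; cat > h.py <<'E'
import numpy as np,cv2
from bench import r
def snap(n,f):
    s=r.snapshot(n); cv2.imwrite(f'pics/{f}.png',s['frame'][:,:,::-1]); np.save(f'pics/{f}.npy',s,allow_pickle=True); return s
def load(f): return np.load(f'pics/{f}.npy',allow_pickle=True).item()
def K(s): return np.array([[s['fx'],0,s['cx']],[0,s['fy'],s['cy']],[0,0,1.]]),np.array([s['k1'],0,0,0,0.])
F=np.diag([1.,-1,-1])
def ray(s,uv):
    k,d=K(s); p=cv2.undistortPoints(np.array(uv,float).reshape(-1,1,2),k,d).reshape(-1,2)
    T=np.array(s['camera_from_world']); R=T[:3,:3]; c=-R.T@T[:3,3]
    return c,(np.c_[p,np.ones(len(p))]@F)@R
def onz(s,uv,z):
    c,d=ray(s,uv); return c+d*((z-c[2])/d[:,2])[:,None]
def proj(s,P):
    T=np.array(s['camera_from_world']); k,d=K(s)
    q=(np.atleast_2d(P)@T[:3,:3].T+T[:3,3])@F
    return cv2.projectPoints(q.reshape(-1,1,3),np.zeros(3),np.zeros(3),k,d)[0].reshape(-1,2)
E
python3 - <<'E'
from h import *
for n in('scene','top'): s=snap(n,n+'0'); print(n,np.round(s['camera_from_world'],2).tolist(),s['fx'],s['k1'])
print(r.sense())
E
```

```text
scene [[-0.62, 0.78, -0.01, 316.1], [-0.61, -0.48, 0.64, 361.13], [0.5, 0.4, 0.77, -1278.23], [0.0, 0.0, 0.0, 1.0]] 499.06663586231576 -0.08691393769839806
top [[-0.01, -1.0, 0.01, 72.14], [0.99, -0.01, 0.14, -616.3], [-0.14, 0.01, 0.99, -1120.14], [0.0, 0.0, 0.0, 1.0]] 565.7966044869212 -0.1476128783145268
{'time': 0.1, 'joint_pos': array([-7.41072211e+01,  7.51075520e+00,  8.53251536e+01, -5.20218042e-04,
        8.72616941e+01, -4.89703218e+00]), 'qd': array([ 0.07716265, -0.06177273, -0.04821001, -0.0078163 , -0.03989824,
       -0.01467373]), 'joint_efforts': array([ 1.42979279e-03, -5.70954537e+01, -5.01940084e+01, -2.57657875e-04,
        8.24269286e-03,  4.55265479e-05]), 'tool_pos': array([ 212.81194638, -560.47925679,  249.32931585]), 'tcp_rot': array([-1.79902709e+02, -7.81421732e-03,  2.07898297e+01]), 'ft_force': array([-0.38964904, -0.8785445 ,  0.28484372]), 'wrist_torque': array([ 0.02924111, -0.03608917, -0.02092418]), 'grip_force': 0.0, 'finger_gap': 85.57015568962186}
```

View pics/top0.png

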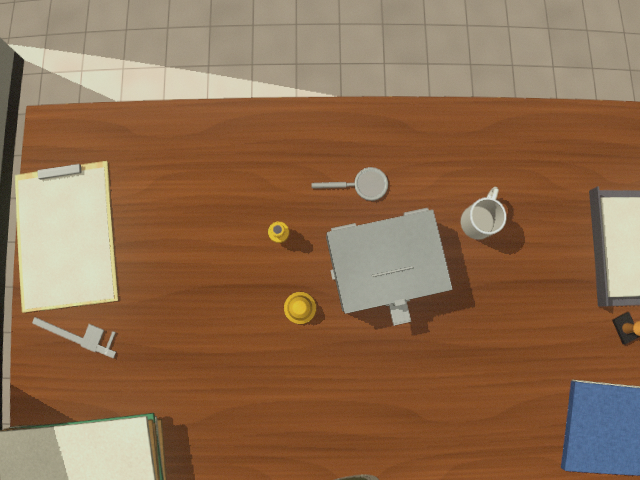

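View pics/scene0.png

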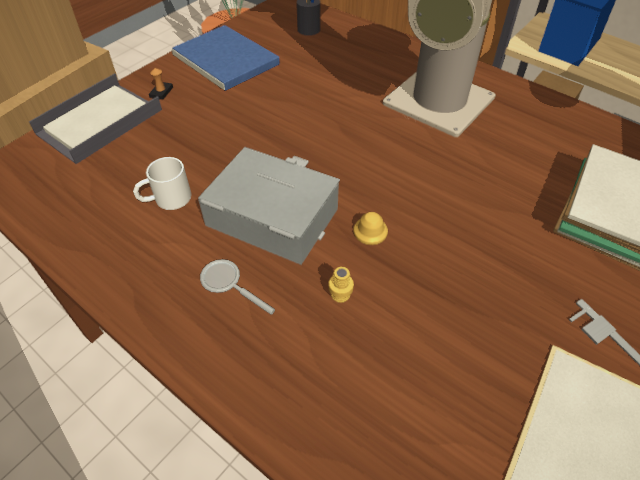

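The top view shows the box with lid corners near (328,233), (433,210), (451,290) and (345,312). The tab is at about (400,313), the doorstop at (300,308), the fitting at (279,232), the mug at (484,218) and the magnifier at (371,184). The scene view agrees, with the lid shut. Next I measure the box pose.

```bash
python3 - <<'E'
from h import *
s=load('top0'); im=s['frame']; hsv=cv2.cvtColor(im,cv2.COLOR_RGB2HSV)
m=((hsv[...,1]<60)&(hsv[...,2]>90)).astype(np.uint8)*255
b=np.zeros_like(m); b[200:335,322:460]=m[200:335,322:460]
b0=b; b=cv2.morphologyEx(b,cv2.MORPH_OPEN,np.ones((31,31)))
c=max(cv2.findContours(b,0,1)[0],key=cv2.contourArea)
P=onz(s,c.reshape(-1,2),81)[:,:2].astype(np.float32)
R=cv2.minAreaRect(P); B=cv2.boxPoints(R); print(R,B.tolist())
# tab
t=np.zeros_like(m); t[302:335,380:420]=b0[302:335,380:420]; t[cv2.dilate(b,np.ones((5,5)))>0]=0
n,l,st,ce=cv2.connectedComponentsWithStats(t); i=1+np.argmax(st[1:,4]); print(st[i],ce[i])
tp=np.argwhere(l==i)[:,::-1]; print('tab',onz(s,tp,57)[:,:2].mean(0), cv2.minAreaRect(onz(s,tp,57)[:,:2].astype(np.float32)))
v=cv2.resize(im[170:350,240:520],None,fx=2.8,fy=2.8)
cv2.imwrite('pics/c.png',v[:,:,::-1])
E
```

```text
((566.294921875, -66.92273712158203), (176.8965606689453, 223.6652374267578), 10.058937072753906) [[459.6733703613281, 27.742382049560547], [498.7390441894531, -192.48480224609375], [672.91650390625, -161.58786010742188], [633.850830078125, 58.63932800292969]]
[390 307  21  19 314] [399.61783439 314.9522293 ]
tab [460.87978855 -88.27251298] ((461.9017028808594, -88.86126708984375), (36.78245544433594, 37.289424896240234), 9.929460525512695)
```

View pics/c.png

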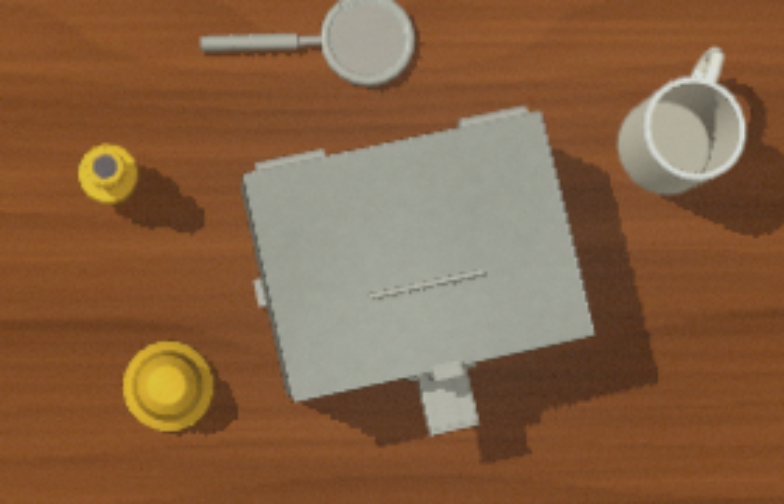

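The crop (2.8x, offset 240,170) shows the lid corners at (293,401), (593,334), (541,110) and (244,175). The tab's outer edge runs from (432,435) to (478,425).

```bash
python3 - <<'E'
from h import *
s=load('top0')
f=lambda a:np.array(a,float)/2.8+[240,170]-.3
C=onz(s,f([(293,401),(593,334),(541,110),(244,175)]),81)[:,:2]; print(C.round(1).tolist())
fl,fr,br,bl=C
print('len',np.linalg.norm(fl-fr),np.linalg.norm(bl-br),np.linalg.norm(fl-bl),np.linalg.norm(fr-br))
a=lambda v:np.degrees(np.arctan2(v[1],v[0]))
print('yaw',a(fl-fr)-90,a(bl-br)-90,a(bl-fl),a(br-fr))
te=onz(s,f([(455,430)]),57)[0,:2]
for y in (10,11,12):
    u=np.array([np.cos(np.radians(y)),np.sin(np.radians(y))])
    print(y,'from lid',(C.mean(0)+3*u),'from front',(fl+fr)/2+86*u,'tab',te+130*u)
# doorstop etc
for n,uv,z in(('door',(300,307),46),('fit',(279,231),68),('cup',(486,216),80)): print(n,onz(s,[uv],z)[0].round())
# scene check: reproject box
sc=load('scene0')
for y in(10,11.5):
  u=np.array([np.cos(np.radians(y)),np.sin(np.radians(y))]);v=np.array([-u[1],u[0]]);o=te+130*u
  print(proj(sc,[np.r_[o+x*u+yy*v,81] for x,yy in((-86,110),(-86,-110),(80,-110),(80,110))]).round(1).tolist())
E
```

```text
[[466.6, 23.9], [509.9, -190.1], [671.7, -159.2], [626.9, 55.7]]
len 218.26502260324142 219.56658405689532 163.37993337389503 164.75566786369686
yaw 11.422741827059312 11.779381958847509 11.247272227011493 10.797570745813145
10 from lid [571.71752961 -66.91410041] from front [572.93636014 -68.18417338] tab [572.18726242 -70.44458753]
11 from lid [571.7079879  -66.86261795] from front [572.66283116 -66.70834306] tab [571.77378837 -68.21368122]
12 from lid [571.69754915 -66.81130987] from front [572.36358705 -65.23751125] tab [571.32144262 -65.99033082]
door [480. 112.  46.]
fit [633. 152.  68.]
cup [ 656. -269.   80.]
[[338.3, 179.8], [244.5, 145.7], [196.3, 195.7], [296.0, 237.4]]
[[339.4, 179.1], [244.2, 146.7], [197.7, 197.6], [299.5, 237.4]]
```

```bash
cat >> h.py <<'E'
from scipy.spatial.transform import Rotation as Ro
Y=11.3; O=np.array([572,-67,0.]); RB=Ro.from_euler('z',Y,degrees=True)
def rel(bx,by,z,t):
    """shift/rotvec from measured pose to TCP at box-frame point with forward tilt t"""
    q=r.sense(); R0=Ro.from_euler('xyz',q['tcp_rot'],degrees=True)
    R1=RB*Ro.from_euler('y',-t,degrees=True)*Ro.from_euler('x',180,degrees=True)
    p=O+RB.apply([bx,by,z]); return R0.inv().apply(p-q['tool_pos']).round(1),np.degrees((R0.inv()*R1).as_rotvec()).round(2)
def where():
    q=r.sense(); return RB.inv().apply(q['tool_pos']-O).round(1),q['ft_force'].round(2),q['tcp_rot'].round(1),q['time']
E
python3 -c "
from h import *
print(rel(-123.6,0,130,45),O+RB.apply([-123.6,0,130]),where())"
```

```text
(array([ 389., -354.,  120.]), array([-3.82, 44.9 ,  8.96])) [450.7960282  -91.21894343 130.        ] (array([-448.9, -413.5,  249.3]), array([-0.39, -0.88,  0.28]), array([-179.9,   -0. ,   20.8]), 0.1)
```

Emit:
servo_tool(
  fingers=[0, 0, 0, 0, 0, 0, 0, 0, 0, 0],
  linear=[
    [0.03, -0.027, 0.004],
    [0.07, -0.063, 0.01],
    [0.105, -0.095, 0.015],
    [0.14, -0.127, 0.02],
    [0.175, -0.159, 0.025],
    [0.21, -0.191, 0.03],
    [0.245, -0.223, 0.035],
    [0.28, -0.255, 0.04],
    [0.315, -0.287, 0.045],
    [0.35, -0.319, 0.05],
  ],
  rotation=[
    [-0.4, 4.5, 0.9],
    [-0.8, 9, 1.8],
    [-1.1, 13.5, 2.7],
    [-1.5, 18, 3.6],
    [-1.9, 22.4, 4.5],
    [-2.3, 26.9, 5.4],
    [-2.7, 31.4, 6.3],
    [-3.1, 35.9, 7.2],
    [-3.4, 40.4, 8.1],
    [-3.8, 44.9, 9],
  ],
)

```text
time: 1.1
tool_pos: [434.9, -145.1, 206.1]
tcp_rot: [-179.6, -44.7, 11.3]
ft_force: [3.7, 18.1, -36.7]
finger_gap: -0.1
grip_force: 0.0
```

```bash
python3 -c "
from h import *
print(where(),rel(-123.6,0,110,45),r.sense()['finger_gap'])"
```

```text
(array([-149.8,  -49.7,  206.1]), array([  3.73,  18.08, -36.7 ]), array([-179.6,  -44.7,   11.3]), 1.1) (array([-49. , -49.2,  87. ]), array([-0.38,  0.29,  0.02])) -0.13536979157368806
```

Emit:
servo_tool(
  fingers=[0, 0, 0, 0, 0, 0, 0, 0, 0, 0],
  linear=[
    [0, 0, 0],
    [-0.006, -0.006, 0.011],
    [-0.012, -0.012, 0.022],
    [-0.018, -0.018, 0.033],
    [-0.024, -0.024, 0.044],
    [-0.03, -0.03, 0.055],
    [-0.037, -0.037, 0.066],
    [-0.045, -0.045, 0.08],
    [-0.049, -0.049, 0.087],
    [-0.049, -0.049, 0.087],
  ],
  rotation=[
    [0, 0, 0],
    [0, 0, 0],
    [0, 0, 0],
    [0, 0, 0],
    [0, 0, 0],
    [0, 0, 0],
    [0, 0, 0],
    [0, 0, 0],
    [0, 0, 0],
    [0, 0, 0],
  ],
)

```text
time: 2.1
tool_pos: [480.8, -112.8, 113.7]
tcp_rot: [-177.9, -43.2, 11.3]
ft_force: [-0.1, -0.0, -0.3]
finger_gap: 0.2
grip_force: 0.0
```

```bash
python3 - <<'E'
from h import *
print(where(),rel(-123.6,0,80,45))
s=snap('top','top1');s2=snap('scene','scene1');w=snap('wrist','w1')
v=np.hstack([cv2.resize(s['frame'][240:360,330:470],None,fx=2.85,fy=2.85),cv2.resize(s2['frame'][110:230,230:370],None,fx=2.85,fy=2.85)]);cv2.imwrite('pics/c1.png',v[:,:,::-1])
E
```

```text
(array([-98.4, -27. , 113.7]), array([-0.11, -0.02, -0.3 ]), array([-177.9,  -43.2,   11.3]), 2.1) (array([-41.5, -26.7,   8.3]), array([-2.07,  1.84, -0.04]))
```

View pics/c1.png

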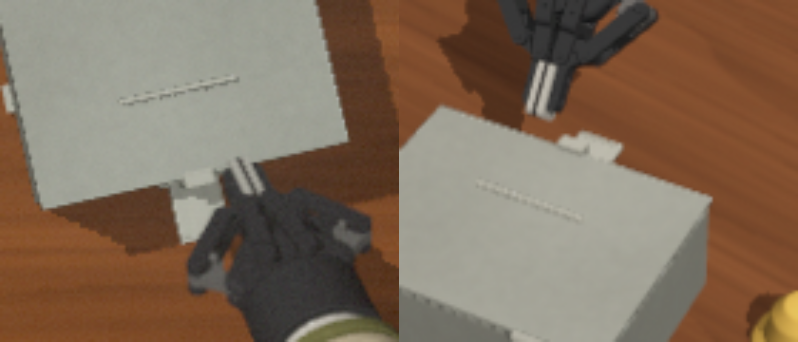

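View pics/w1.png

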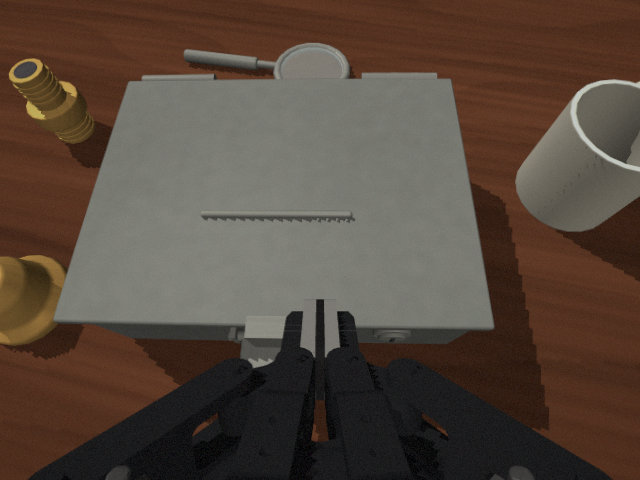

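The pictures show the closed fingertips beside the hook and about 27 mm to the tab's -y side. The lid is still shut and the yaw looks right. I'll move over the tab next.

```bash
python3 -c "
from h import *
print(rel(-124,0,105,45),where())"
```

```text
(array([-26. , -28.4,  -9.2]), array([-1.94,  1.73,  0.01])) (array([-98.1, -28.1, 115.4]), array([-0.01,  0.2 , -0.3 ]), array([-178.1,  -43.3,   11.3]), 2.25)
```

Emit:
servo_tool(
  fingers=[0, 0, 0, 0, 0, 0, 0],
  linear=[
    [-0.008, -0.009, -0.003],
    [-0.016, -0.018, -0.006],
    [-0.026, -0.028, -0.009],
    [-0.026, -0.028, -0.009],
    [-0.026, -0.028, -0.009],
    [-0.026, -0.028, -0.009],
    [-0.026, -0.028, -0.009],
  ],
  rotation=[
    [-0.6, 0.6, 0],
    [-1.3, 1.2, 0],
    [-1.9, 1.7, 0],
    [-1.9, 1.7, 0],
    [-1.9, 1.7, 0],
    [-1.9, 1.7, 0],
    [-1.9, 1.7, 0],
  ],
)

```text
time: 2.95
tool_pos: [484.8, -114.5, 110.5]
tcp_rot: [-178.4, -43.6, 11.4]
ft_force: [0.8, 0.9, 0.2]
finger_gap: 0.2
grip_force: 0.0
```

```bash
python3 -c "
from h import *
print(where(),rel(-124,0,82,45),r.sense()['qd'].round(2))"
```

```text
(array([-94.8, -29.5, 110.5]), array([0.82, 0.88, 0.18]), array([-178.4,  -43.6,   11.4]), 2.95) (array([-40.8, -29.5,   1.4]), array([-1.67,  1.37,  0.02])) [ 0.07 -0.05  0.12  0.07  0.02 -0.  ]
```

```bash
python3 -c "
from h import *
q=r.sense();print(q['joint_pos'].round(1),q['joint_efforts'].round(1))"
```

```text
[-43.7 -29.3 143.1  48.6  50.9   7.5] [ -0.  -20.8 -46.5   3.9  -0.5   0. ]
```

```bash
python3 -c "
from h import *
print(rel(-115,0,135,20))"
```

```text
(array([  2.3, -30.4, -30.7]), array([ -1.63, -23.63,   0.39]))
```

Emit:
servo_tool(
  fingers=[0, 0, 0, 0, 0, 0, 0, 0, 0, 0],
  linear=[
    [0.0, 0, -0.012],
    [0.0, 0, -0.025],
    [0.001, -0.006, -0.03],
    [0.002, -0.012, -0.03],
    [0.002, -0.018, -0.03],
    [0.002, -0.024, -0.03],
    [0.002, -0.03, -0.03],
    [0.002, -0.03, -0.03],
    [0.002, -0.03, -0.03],
    [0.002, -0.03, -0.03],
  ],
  rotation=[
    [0, -3, 0],
    [0, -6, 0],
    [-0.5, -10, 0],
    [-1, -14, 0.2],
    [-1.3, -18, 0.3],
    [-1.6, -21, 0.4],
    [-1.6, -23.6, 0.4],
    [-1.6, -23.6, 0.4],
    [-1.6, -23.6, 0.4],
    [-1.6, -23.6, 0.4],
  ],
)

```text
time: 3.95
tool_pos: [459.2, -90.0, 133.7]
tcp_rot: [-179.9, -20.0, 11.3]
ft_force: [-0.1, -1.1, 0.6]
finger_gap: 0.0
grip_force: 0.0
```

```bash
python3 -c "
from h import *
q=r.sense();print(q['joint_pos'].round(1),where(),rel(-115,0,104,20))"
```

```text
[-26.5 -26.7 130.2  13.9  61.2  47.2] (array([-115.1,   -0.4,  133.7]), array([-0.09, -1.09,  0.58]), array([-179.9,  -20. ,   11.3]), 3.95) (array([-10.1,  -0.4,  27.9]), array([-0.06, -0.05, -0.03]))
```

Emit:
servo_tool(
  fingers=[0, 0, 0, 0, 0, 0],
  linear=[
    [-0.0025, 0, 0.007],
    [-0.005, 0, 0.014],
    [-0.0075, 0, 0.021],
    [-0.01, 0, 0.028],
    [-0.01, 0, 0.028],
    [-0.01, 0, 0.028],
  ],
  rotation=[
    [0, 0, 0],
    [0, 0, 0],
    [0, 0, 0],
    [0, 0, 0],
    [0, 0, 0],
    [0, 0, 0],
  ],
)

```text
time: 4.55
tool_pos: [459.5, -89.7, 104.0]
tcp_rot: [-179.9, -20.0, 11.3]
ft_force: [-0.2, 0.3, -0.4]
finger_gap: 0.2
grip_force: 0.0
```

```bash
python3 - <<'E'
from h import *
print(where(),r.sense()['joint_pos'].round(1))
s=snap('top','top2');s2=snap('scene','scene2')
v=np.hstack([cv2.resize(s['frame'][240:360,330:470],None,fx=2.85,fy=2.85),cv2.resize(s2['frame'][110:230,230:370],None,fx=2.85,fy=2.85)]);cv2.imwrite('pics/c2.png',v[:,:,::-1])
E
```

```text
(array([-114.7,   -0.2,  104. ]), array([-0.23,  0.33, -0.43]), array([-179.9,  -20. ,   11.3]), 4.55) [-26.4 -24.1 131.7  14.5  57.2  46.1]
```

View pics/c2.png

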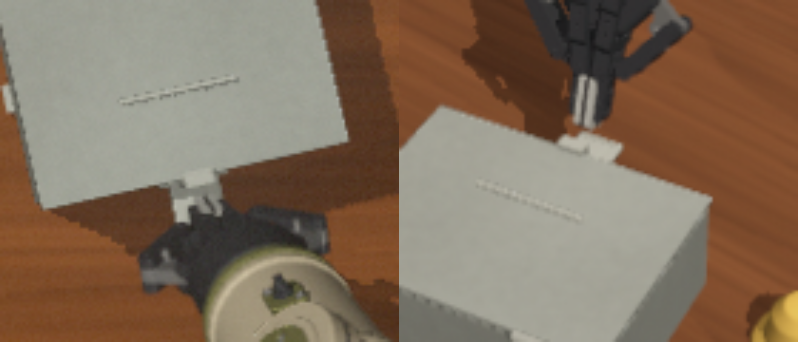

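The fingertips are over the tab, centred across it and just outside the hook, with the lid shut. Now I'll press down slowly.

Emit:
servo_tool(
  fingers=[0, 0, 0, 0, 0, 0],
  linear=[
    [-0.0017, 0, 0.0047],
    [-0.0034, 0, 0.0094],
    [-0.0051, 0, 0.0141],
    [-0.0068, 0, 0.0188],
    [-0.0075, 0, 0.0207],
    [-0.0075, 0, 0.0207],
  ],
  rotation=[
    [0, 0, 0],
    [0, 0, 0],
    [0, 0, 0],
    [0, 0, 0],
    [0, 0, 0],
    [0, 0, 0],
  ],
)

```text
time: 5.25
tool_pos: [459.4, -89.6, 81.7]
tcp_rot: [-179.9, -20.0, 11.3]
ft_force: [0.2, 0.8, 0.7]
finger_gap: -0.2
grip_force: 0.0
```

Emit:
servo_tool(
  fingers=[0, 0, 0, 0],
  linear=[
    [-0.0007, 0, 0.0019],
    [-0.0014, 0, 0.0038],
    [-0.0014, 0, 0.0038],
    [-0.0014, 0, 0.0038],
  ],
  rotation=[
    [0, 0, 0],
    [0, 0, 0],
    [0, 0, 0],
    [0, 0, 0],
  ],
)

```text
time: 5.65
tool_pos: [459.8, -89.8, 78.4]
tcp_rot: [-180.0, -20.0, 11.3]
ft_force: [-0.2, 0.4, -0.9]
finger_gap: -0.1
grip_force: 0.0
```

Emit:
servo_tool(
  fingers=[0, 0, 0, 0],
  linear=[
    [-0.0007, 0, 0.0019],
    [-0.0014, 0, 0.0038],
    [-0.0014, 0, 0.0038],
    [-0.0014, 0, 0.0038],
  ],
  rotation=[
    [0, 0, 0],
    [0, 0, 0],
    [0, 0, 0],
    [0, 0, 0],
  ],
)

```text
time: 6.05
tool_pos: [460.0, -89.9, 74.6]
tcp_rot: [-180.0, -20.1, 11.3]
ft_force: [-0.5, 0.6, 2.2]
finger_gap: -0.2
grip_force: 1.3
```

Emit:
servo_tool(
  fingers=[0, 0, 0, 0],
  linear=[
    [-0.0005, 0, 0.0014],
    [-0.001, 0, 0.0028],
    [-0.001, 0, 0.0028],
    [-0.001, 0, 0.0028],
  ],
  rotation=[
    [0, 0, 0],
    [0, 0, 0],
    [0, 0, 0],
    [0, 0, 0],
  ],
)

```text
time: 6.45
tool_pos: [460.2, -89.9, 71.7]
tcp_rot: [-180.0, -20.1, 11.3]
ft_force: [0.1, -0.2, 3.9]
finger_gap: 0.3
grip_force: 2.2
```

Emit:
servo_tool(
  fingers=[0, 0, 0, 0],
  linear=[
    [-0.0004, 0, 0.0011],
    [-0.0008, 0, 0.0022],
    [-0.0008, 0, 0.0022],
    [-0.0008, 0, 0.0022],
  ],
  rotation=[
    [0, 0, 0],
    [0, 0, 0],
    [0, 0, 0],
    [0, 0, 0],
  ],
)

```text
time: 6.85
tool_pos: [460.5, -89.9, 70.0]
tcp_rot: [-180.0, -20.1, 11.3]
ft_force: [-2.1, 2.1, 10.8]
finger_gap: 0.3
grip_force: 5.7
```

```bash
python3 - <<'E'
from h import *
print(where())
s2=snap('scene','scene3'); a=load('scene0')
d=cv2.absdiff(s2['frame'],a['frame'])[140:265,195:345].max(2)
print('lid region changed px',(d>25).sum())
E
```

```text
(array([-113.8,   -0.6,   70. ]), array([-2.12,  2.13, 10.79]), array([-180. ,  -20.1,   11.3]), 6.85)
lid region changed px 3004
```

The lid region has changed and the tab is at its hard stop. I'll let go of the tab and back off upwards.

Emit:
servo_tool(
  fingers=[0, 0, 0, 0, 0, 0, 0, 0],
  linear=[
    [0.0015, 0, -0.004],
    [0.003, 0, -0.008],
    [0.004, 0, -0.014],
    [0.006, 0, -0.024],
    [0.008, 0, -0.036],
    [0.01, 0, -0.048],
    [0.012, 0, -0.06],
    [0.012, 0, -0.06],
  ],
  rotation=[
    [0, 0, 0],
    [0, 0, 0],
    [0, 0, 0],
    [0, 0, 0],
    [0, 0, 0],
    [0, 0, 0],
    [0, 0, 0],
    [0, 0, 0],
  ],
)

```text
time: 7.7
tool_pos: [451.3, -92.1, 131.5]
tcp_rot: [179.9, -20.1, 11.3]
ft_force: [0.6, -0.5, 0.4]
finger_gap: 0.1
grip_force: 0.0
```

```bash
python3 - <<'E'
from h import *
print(where(),r.sense()['joint_pos'].round(1),rel(-100,0,131.5,30),rel(-74,0,144,30))
s2=snap('scene','scene4');t=snap('top','top4')
v=np.hstack([cv2.resize(t['frame'][200:350,310:470],None,fx=2.5,fy=2.5),cv2.resize(s2['frame'][110:260,190:350],None,fx=2.5,fy=2.5)]);cv2.imwrite('pics/c4.png',v[:,:,::-1])
E
```

```text
(array([-123.3,   -1. ,  131.5]), array([ 0.64, -0.45,  0.44]), array([179.9, -20.1,  11.3]), 7.7) [-27.3 -28.2 131.5  14.1  61.4  46.3] (array([21.8, -1. ,  8. ]), array([0.06, 9.85, 0.02])) (array([50.5, -1. ,  5.3]), array([0.06, 9.85, 0.02]))
```

View pics/c4.png

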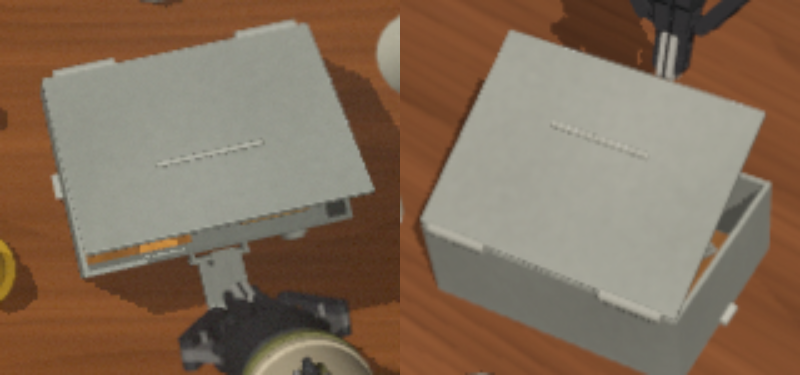

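The pictures show the lid sprung ajar, with the box open at the front and the fingertips clear of the tab. Next I bring the fingertips under the lid's front edge.

Emit:
servo_tool(
  fingers=[0, 0, 0, 0, 0],
  linear=[
    [0.005, 0, 0.002],
    [0.011, 0, 0.004],
    [0.017, -0.001, 0.006],
    [0.022, -0.001, 0.008],
    [0.022, -0.001, 0.008],
  ],
  rotation=[
    [0, 2.5, 0],
    [0, 5, 0],
    [0, 7.5, 0],
    [0, 9.9, 0],
    [0, 9.9, 0],
  ],
)

```text
time: 8.3
tool_pos: [472.4, -85.5, 127.6]
tcp_rot: [-179.8, -29.8, 11.2]
ft_force: [0.3, 0.3, 1.0]
finger_gap: -0.2
grip_force: 0.0
```

```bash
python3 - <<'E'
from h import *
print(where(),r.sense()['joint_pos'].round(1),rel(-74,0,144,30))
# path for pushing: theta -> TCP, tilt
def path(th,t,ins):
    c,s=np.cos(th),np.sin(th); t=np.radians(t)
    p=np.array([80-(166-ins)*c,78+(166-ins)*s])-3*np.array([s,c])
    d=np.array([np.sin(t),-np.cos(t)]);e=np.array([np.cos(t),np.sin(t)])
    return p-19*d-11*e
for th,t in((.5,30),(.7,32),(.9,34),(1.1,36),(1.3,38),(1.5,40),(1.65,40),(1.75,40)): print(th,t,path(th,t,20).round(1),path(th,t,0).round(1))
E
```

```text
(array([-101.3,    1.3,  127.6]), array([0.26, 0.26, 0.98]), array([-179.8,  -29.8,   11.2]), 8.3) [-30.6 -32.  137.1  24.2  54.4  37.5] (array([31.9,  1.3, -0.6]), array([-0.12,  0.16, -0.1 ]))
0.5 30 [-68.6 156.3] [-86.1 165.9]
0.7 32 [-53. 180.] [-68.3 192.9]
0.9 34 [-32.8 200.1] [-45.3 215.8]
1.1 36 [ -9.  215.7] [-18.  233.5]
1.3 38 [ 17.7 226.1] [ 12.3 245.3]
1.5 40 [ 46.  230.9] [ 44.6 250.9]
1.65 40 [ 67.9 231.3] [ 69.5 251.2]
1.75 40 [ 82.4 229.7] [ 86.  249.4]
```

Emit:
servo_tool(
  fingers=[0, 0, 0, 0, 0, 0],
  linear=[
    [0.006, 0, 0],
    [0.012, 0.001, 0],
    [0.018, 0.001, 0],
    [0.024, 0.001, -0.001],
    [0.03, 0.001, -0.001],
    [0.03, 0.001, -0.001],
  ],
  rotation=[
    [0, 0, 0],
    [0, 0, 0],
    [0, 0, 0],
    [0, 0, 0],
    [0, 0, 0],
    [0, 0, 0],
  ],
)

```text
time: 8.9
tool_pos: [499.6, -82.0, 146.2]
tcp_rot: [-180.0, -30.0, 11.3]
ft_force: [-0.7, 0.6, -0.1]
finger_gap: 0.0
grip_force: 0.0
```

```bash
python3 - <<'E'
from h import *
print(where(),r.sense()['joint_pos'].round(1))
for p in((-55.4,171.9),(-32,195.5),(-11.7,209.8),(7.1,219.3),(27.2,225.9),(48,229.4),(69.2,229.8),(90.1,227)): print(p,rel(p[0],0,p[1],30))
s2=snap('scene','scene5');w=snap('wrist','w5')
v=np.hstack([cv2.resize(w['frame'],(400,300)),cv2.resize(s2['frame'][100:260,170:383],(400,300))]);cv2.imwrite('pics/c5.png',v[:,:,::-1])
E
```

```text
(array([-73.9,  -0.5, 146.2]), array([-0.66,  0.59, -0.11]), array([-180. ,  -30. ,   11.3]), 8.9) [-27.8 -28.2 132.6  23.   53.7  40.8]
(-55.4, 171.9) (array([ 28.8,  -0.5, -13. ]), array([-0.02,  0.03,  0.03]))
(-32, 195.5) (array([ 60.9,  -0.5, -21.7]), array([-0.02,  0.03,  0.03]))
(-11.7, 209.8) (array([ 85.6,  -0.5, -24. ]), array([-0.02,  0.03,  0.03]))
(7.1, 219.3) (array([106.7,  -0.4, -22.8]), array([-0.02,  0.03,  0.03]))
(27.2, 225.9) (array([127.4,  -0.4, -18.5]), array([-0.02,  0.03,  0.03]))
(48, 229.4) (array([147.1,  -0.4, -11.1]), array([-0.02,  0.03,  0.03]))
(69.2, 229.8) (array([165.7,  -0.4,  -0.9]), array([-0.02,  0.03,  0.03]))
(90.1, 227) (array([182.4,  -0.4,  12. ]), array([-0.02,  0.03,  0.03]))
```

View pics/c5.png

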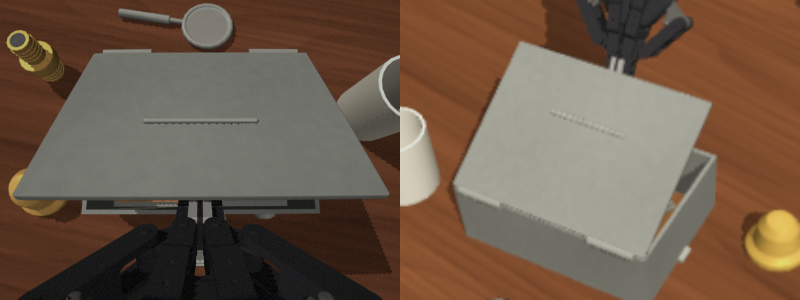

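The wrist view shows the fingertips under the middle of the lid's front edge, with the lid still resting ajar. Now I'll push along the arc.

Emit:
servo_tool(
  fingers=[0, 0, 0, 0, 0, 0, 0, 0, 0, 0],
  linear=[
    [0.006, 0, -0.003],
    [0.012, 0, -0.006],
    [0.018, 0, -0.009],
    [0.024, 0, -0.011],
    [0.03, 0, -0.0135],
    [0.036, 0, -0.0155],
    [0.042, 0, -0.0175],
    [0.048, 0, -0.019],
    [0.054, 0, -0.0205],
    [0.06, 0, -0.0215],
  ],
  rotation=[
    [0, 0, 0],
    [0, 0, 0],
    [0, 0, 0],
    [0, 0, 0],
    [0, 0, 0],
    [0, 0, 0],
    [0, 0, 0],
    [0, 0, 0],
    [0, 0, 0],
    [0, 0, 0],
  ],
)

```text
time: 10.0
tool_pos: [539.6, -73.9, 194.3]
tcp_rot: [-180.0, -29.9, 11.3]
ft_force: [-1.3, 0.2, 0.1]
finger_gap: 0.2
grip_force: 0.5
```

Emit:
servo_tool(
  fingers=[0, 0, 0, 0, 0, 0, 0, 0, 0, 0],
  linear=[
    [0.006, 0, -0.0007],
    [0.012, 0, -0.0013],
    [0.018, 0, -0.002],
    [0.024, 0, -0.0022],
    [0.03, 0, -0.002],
    [0.036, 0, -0.0018],
    [0.042, 0, -0.0015],
    [0.047, 0, -0.001],
    [0.047, 0, -0.001],
    [0.047, 0, -0.001],
  ],
  rotation=[
    [0, 0, 0],
    [0, 0, 0],
    [0, 0, 0],
    [0, 0, 0],
    [0, 0, 0],
    [0, 0, 0],
    [0, 0, 0],
    [0, 0, 0],
    [0, 0, 0],
    [0, 0, 0],
  ],
)

```text
time: 11.0
tool_pos: [578.7, -66.1, 218.2]
tcp_rot: [-180.0, -29.9, 11.3]
ft_force: [-0.6, -1.2, 0.5]
finger_gap: 0.3
grip_force: 0.3
```

```bash
python3 - <<'E'
from h import *
print(where(),r.sense()['joint_pos'].round(1))
for p in((27.2,225.9),(48,229.4),(69.2,229.8),(90.1,227)): print(p,rel(p[0],0,p[1],30))
s2=snap('scene','scene6');w=snap('wrist','w6')
v=np.hstack([cv2.resize(w['frame'],(400,300)),cv2.resize(s2['frame'][40:280,100:420],(400,300))]);cv2.imwrite('pics/c6.png',v[:,:,::-1])
E
```

```text
(array([  6.7,  -0.4, 218.2]), array([-0.6 , -1.17,  0.53]), array([-180. ,  -29.9,   11.3]), 11.0) [-20.7 -18.6 117.9  18.6  56.2  50.9]
(27.2, 225.9) (array([21.6, -0.4,  3.5]), array([-0.04,  0.08, -0.01]))
(48, 229.4) (array([41.4, -0.4, 10.8]), array([-0.04,  0.08, -0.01]))
(69.2, 229.8) (array([60. , -0.4, 21.1]), array([-0.04,  0.08, -0.01]))
(90.1, 227) (array([76.7, -0.4, 33.9]), array([-0.04,  0.08, -0.01]))
```

View pics/c6.png

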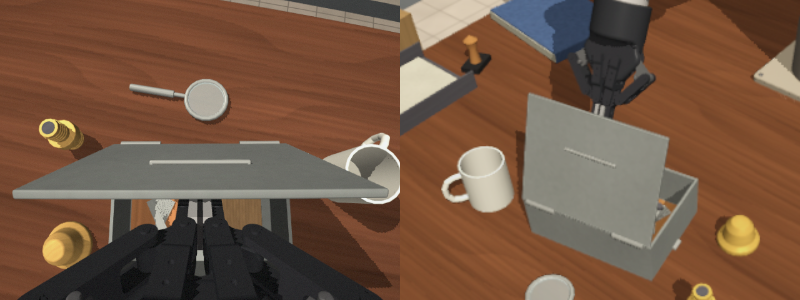

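The lid is up at about 1.2 rad with the fingertips behind its front edge, and the bystanders haven't moved. I'll carry on past upright, more slowly.

Emit:
servo_tool(
  fingers=[0, 0, 0, 0, 0, 0, 0, 0, 0, 0],
  linear=[
    [0.005, 0, 0.0005],
    [0.01, 0, 0.0015],
    [0.015, 0, 0.0025],
    [0.02, 0, 0.0035],
    [0.025, 0, 0.005],
    [0.03, 0, 0.0065],
    [0.034, 0, 0.008],
    [0.038, 0, 0.0095],
    [0.042, 0, 0.011],
    [0.046, 0, 0.0135],
  ],
  rotation=[
    [0, 0, 0],
    [0, 0, 0],
    [0, 0, 0],
    [0, 0, 0],
    [0, 0, 0],
    [0, 0, 0],
    [0, 0, 0],
    [0, 0, 0],
    [0, 0, 0],
    [0, 0, 0],
  ],
)

```text
time: 12.1
tool_pos: [624.7, -56.9, 229.6]
tcp_rot: [-180.0, -29.9, 11.3]
ft_force: [0.4, 0.1, -0.4]
finger_gap: -0.1
grip_force: 0.1
```

Emit:
servo_tool(
  fingers=[0, 0, 0, 0, 0, 0, 0, 0, 0],
  linear=[
    [0.004, 0, 0.002],
    [0.008, 0, 0.004],
    [0.011, 0, 0.006],
    [0.014, 0, 0.0078],
    [0.017, 0, 0.0095],
    [0.02, 0, 0.012],
    [0.022, 0, 0.0135],
    [0.022, 0, 0.0135],
    [0.022, 0, 0.0135],
  ],
  rotation=[
    [0, 0, 0],
    [0, 0, 0],
    [0, 0, 0],
    [0, 0, 0],
    [0, 0, 0],
    [0, 0, 0],
    [0, 0, 0],
    [0, 0, 0],
    [0, 0, 0],
  ],
)

```text
time: 13.0
tool_pos: [649.6, -51.9, 228.6]
tcp_rot: [-180.0, -29.9, 11.3]
ft_force: [-0.5, -0.5, 0.7]
finger_gap: -0.2
grip_force: 0.0
```

```bash
python3 - <<'E'
from h import *
print(where(),rel(-20,0,240,30),rel(-120,0,300,30))
s2=snap('scene','scene7');w=snap('wrist','w7')
v=np.hstack([cv2.resize(w['frame'],(400,300)),cv2.resize(s2['frame'][40:280,100:420],(400,300))]);cv2.imwrite('pics/c7.png',v[:,:,::-1])
E
```

```text
(array([ 79. ,  -0.4, 228.6]), array([-0.55, -0.47,  0.73]), array([-180. ,  -29.9,   11.3]), 13.0) (array([-80.2,  -0.4, -59.2]), array([-0.04,  0.09, -0.01])) (array([-136.9,   -0.5, -161.1]), array([-0.04,  0.09, -0.01]))
```

View pics/c7.png

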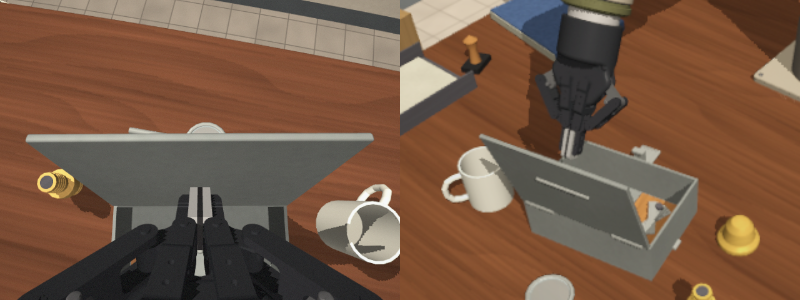

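The lid leans back past upright and stands clear of the fingertips. Now I retreat backwards and up.

Emit:
servo_tool(
  fingers=[0, 0, 0, 0, 0, 0, 0, 0, 0, 0],
  linear=[
    [-0.008, 0, -0.006],
    [-0.024, 0, -0.018],
    [-0.04, 0, -0.03],
    [-0.056, 0, -0.044],
    [-0.072, 0, -0.06],
    [-0.088, 0, -0.08],
    [-0.104, 0, -0.105],
    [-0.12, 0, -0.13],
    [-0.136, 0, -0.16],
    [-0.136, 0, -0.16],
  ],
  rotation=[
    [0, 0, 0],
    [0, 0, 0],
    [0, 0, 0],
    [0, 0, 0],
    [0, 0, 0],
    [0, 0, 0],
    [0, 0, 0],
    [0, 0, 0],
    [0, 0, 0],
    [0, 0, 0],
  ],
)

```text
time: 14.1
tool_pos: [454.6, -91.9, 303.1]
tcp_rot: [179.7, -30.2, 11.4]
ft_force: [-0.1, 0.0, 1.1]
finger_gap: -0.1
grip_force: 0.0
```

Emit:
servo_tool(
  fingers=[0, 0, 0, 0, 0, 0],
  linear=[
    [0, 0, 0],
    [0, 0, 0],
    [0, 0, 0],
    [0, 0, 0],
    [0, 0, 0],
    [0, 0, 0],
  ],
  rotation=[
    [0, 0, 0],
    [0, 0, 0],
    [0, 0, 0],
    [0, 0, 0],
    [0, 0, 0],
    [0, 0, 0],
  ],
)

```text
time: 14.7
tool_pos: [455.8, -90.5, 299.1]
tcp_rot: [-179.9, -29.9, 11.3]
ft_force: [-0.8, 0.1, 0.5]
finger_gap: -0.3
grip_force: 0.0
```

```bash
python3 - <<'E'
from h import *
print(where())
s=snap('scene','scene8');t=snap('top','top8')
u=lambda th:[O+RB.apply([80-166*np.cos(th),y,78+166*np.sin(th)]) for y in(110,-110)]
for th in(1.65,1.75,1.85):print(th,proj(s,u(th)).round().tolist())
v=np.hstack([cv2.resize(t['frame'][140:350,250:530],(400,300)),s['frame'][60:360,100:500]]);cv2.imwrite('pics/c8.png',v[:,:,::-1])
E
```

```text
(array([-118.5,   -0.3,  299.1]), array([-0.76,  0.08,  0.51]), array([-179.9,  -29.9,   11.3]), 14.7)
1.65 [[292.0, 175.0], [175.0, 134.0]]
1.75 [[286.0, 182.0], [169.0, 141.0]]
1.85 [[281.0, 191.0], [163.0, 148.0]]
```

View pics/c8.png

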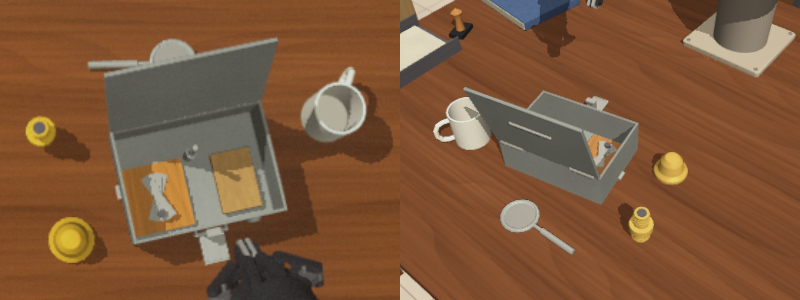

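The lid's edge corner is at scene pixel (163,148), which matches 1.85 rad, so it is fully open. The tab is at rest, the bystanders haven't moved and the arm is clear.

```bash
python3 -c "
from bench import r
print(r.hand_in())"
```

```text
the job is handed in; nothing more can be done
None
```

The box is open: I pressed the tab and let it go, then pushed the lid to its stop at about 1.85 rad, where it stays by itself with the robot clear and the bystanders unmoved; handed in at about 15 s of the 48 s.

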